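# Pack a sauce-pot set into its carton

### The arm

A 6-joint arm with a two-finger parallel gripper is mounted at the origin on the work surface. World frame = base frame: x ahead of the robot, y to its left, z up, the work surface at z = 0. Lengths are in m, angles in degrees, forces in N, time in s.
With the tool pointing down it reaches from about 0.3 to 0.775 m from the base axis. Payload 14.6 kg.
Tool frame: the origin (TCP) lies at the very end of the fingers, on their centre line; the grasp point (between the pads) lies 19 mm behind it; z points along the fingers, y is the line along which they close (so a half turn about z gives the same grasp; the last joint's range is limited). The gripper opens to 85 mm and grips with 20 to 120 N. Pads are 22 mm wide; open, the fingers measure 114 mm over their backs; the gripper's body (76 mm by 85 mm) begins 54 mm behind the grasp point. The pads swing forward as they close: fully open they stand 13 mm farther back than shut.
Start: joints at [-72.055, 17.183, 87.147, -0, 75.671, -3.816], TCP at [0.204, -0.511, 0.231] pointing down, gripper open.
Joint ranges: [-173.82, 173.82], [-45.26, 126.66], [13.44, 144.39], [-59.66, 239.66], [0, 175.72], [-146.38, 146.38]. Speed limits (degrees/s): [127.2, 127.2, 147.25, 180, 180, 180].

### API

Orientations are given as a 3x3 rotation matrix whose columns are the frame's x, y, z axes.
In Python, from bench import env gives the robot as it stands. The module is installed in compiled form; this text tells all that it offers.
- The arm moves only by the tool apply_moves, never from a script. Its argument "series" is a list of rows, each a list of 3 entries, a list of its own where there are three numbers: the turn, a rotation vector about the tool's x, y, z in rad, then the shift along the tool's x, y, z in m, then the closure, from 0 (fully open) to 1 (shut). A call has 1 to 5 rows; each row is the pose to reach, as a shift and turn from the pose commanded when the call began, along the tool's axes at that moment; what a row does not reach only later rows make up. A row lasts 1/10 s, in which the tool goes at most 50 mm and 8.59 degrees, less where a joint would pass 70% of its speed; a pose out of reach is approached as far as the arm can. A call with a gripper value outside its range is refused whole. The fingers move at their own pace and stop on an object; "grip_force" is the grip in N (left out, the last holds). Time passes only in rows, so rows that repeat a pose let the fingers close. It gives the time, the measured TCP pose, the force, the opening and the grip force at its end, in the units of the state.
- env.state(): the state, without advancing time (a new reading comes with each control period).
- env.capture(name): name is "scene" or "side" or "wrist"; returns the picture (384x512x3 uint8, blue, green, red); there is no depth.
- env.camera_model(name): a dict with "fx", "fy", "cx", "cy" (pixels), "world_from_camera" (4x4, takes a point from camera to world coordinates); the wrist camera has in their place "mount" (4x4, takes a point from camera to tool coordinates, whose origin is the TCP and whose axes are the flange's). Camera axes: x right, y down, z forward; pixel columns grow to the right and rows downward; lengths in m; the calibration is good to about 2 mm. A picture is of the moment at which its call begins: read the wrist's pose just before it. camera_model takes no time and is no camera call.
- env.hand_in(): hands the job in; it is judged then, once.
The state is a dict: "time": time; "joint_positions": joint angles; "joint_vel": joint speeds; "tau": joint torques, N m; "position": TCP position; "ee_rot": TCP orientation; "wrist_force": force on the tool from outside, world axes, zero at the start; "wrist_torque": the same for the moment, N m; "width": finger opening in m; "finger_force": force on a finger pad.
Only numpy, scipy, OpenCV 4.12 (cv2) and the standard library are available. Lean on these libraries where they do the work, as an engineer would, in place of code of your own. Each camera call takes 0.05 s, during which the arm holds its last target. There are 200 camera calls.

### The job

Pack the set into the open carton: seat the round-bottomed steel sauce pot, upright and fully home, in the dished cradle, and stand both white boxes upright, side by side, flat on the floor of the empty bay next to it. Keep the pot upright throughout and lower it in rather than dropping it. Leave the flat-based steel pot, the shaker and the tin where they are.

Things in the scene. Friction and masses are not known exactly. Their poses are not given: they have to be found in the camera images.
- carton: Open cardboard carton fixed to the table, 132 (x) x 236 (y) mm outside, 4 mm walls 49 mm high, flaps folded down outside. Origin at the centre of its underside, z up, y along its length: a dished cradle fills the -y end, the empty bay the +y end.
- cradle (a point): Centre of the mouth of the dished grey pulp cradle fixed in the carton, level with its rim, 42 mm above the table; axes as the carton's. The dish is a 45 degree cone, 84 mm across inside at the mouth, narrowing to a 32 mm hole; rim 92 mm across outside. The pot's round bottom centres itself in it: seated, pot_mid is 23 mm above this point and the pot's underside 27 mm below it.
- bay (a point): Centre of the floor of the empty bay in the carton, 4 mm above the table, 116 mm along +y from the cradle; axes as the carton's. The bay is 124 mm (x) by 124 mm (y) inside; its four walls (one is the divider towards the cradle) rise 45 mm above its floor.
- pot_mid (a point): Middle of the loose round-bottomed steel sauce pot, on its axis, 50 mm above its underside, z up. 100 mm tall: ball-shaped bottom of radius 31 mm with a foot 26 mm across, straight body 62 mm across up to 62 mm, fixed lid 65 mm across up to 68 mm, black cylindrical knob 18 mm across from 68 to 100 mm. About 0.3 kg, heavy at the bottom; starts standing on the table.
- tallbox_mid (a point): Centre of the loose tall white paper-board box, 108 (x) x 48 (y) x 90 (z, height) mm, about 0.16 kg, rigid, standing on the table.
- cubebox_mid (a point): Centre of the loose squat white paper-board box, 62 (x) x 62 (y) x 50 (z, height) mm, about 0.14 kg, rigid, standing on the table.
- flatpot: Bystander: straight-sided, flat-based steel pot, 84 mm across and 100 mm tall with a wire bail handle on its lid; origin at the centre of its underside. Stands among the things to pack; leave it.
- shaker: Bystander: glass shaker with a steel cap, 46 mm across, 94 mm tall; origin at the centre of its underside.
- tin: Bystander: closed tin, 68 mm across, 85 mm tall; origin at the centre of its underside.
Mind the look-alikes: they are no part of the job. What is shaped like the part that bears cubebox_mid but blue is not meant.

How it is judged (in metres and radians):
At the end, for the whole second after the job is handed in: The pot sits in the cradle: its axis within 7 mm of the dish's centre, its height within 4 mm of fully home, leaning less than 0.14 rad. Both boxes stand in the bay, on its floor (within 4 mm), leaning less than 0.08 rad. All three are at rest (horizontal distance between pot_mid and cradle below 0.007 m and z of pot_mid in the frame of cradle between 0.019 and 0.027 m and angle between pot_mid's own z axis and vertical below 0.14 rad and x of tallbox_mid in the frame of bay between -0.062 and 0.062 m and y of tallbox_mid in the frame of bay between -0.062 and 0.062 m and z of tallbox_mid in the frame of bay between 0.041 and 0.049 m and angle between each of tallbox_mid, cubebox_mid's own z axis and vertical below 0.08 rad and x of cubebox_mid in the frame of bay between -0.062 and 0.062 m and y of cubebox_mid in the frame of bay between -0.062 and 0.062 m and z of cubebox_mid in the frame of bay between 0.021 and 0.029 m and linear speed of each of pot, tallbox, cubebox below 0.02 m/s); the robot touches nothing.
It fails at once if the pot is tipped by more than 0.6 rad (angle between pot_mid's own z axis and vertical above 0.6 rad).
It fails at once if the pot is dropped or thrown: out of the fingers and moving faster than 0.5 m/s (a fall of about 13 mm) (contact force between the fingers and pot below 0.05 N and linear speed of pot above 0.5 m/s).
It fails at once if the flat-based pot, the shaker or the tin is moved by more than 30 mm (distance of any of flatpot, shaker, tin from where it was at the start of the episode above 0.03 m).
It also fails if it takes over 72 s, if anything falls off the work surface, if the arm or the gripper's body presses on something with over 40 N, if the wrist force passes 120 N, or if a joint passes its speed limit or range.

## Working session

There is one attempt and no reset: what is moved stays moved. The work goes in short steps, Python scripts to look and compute and a tool call to move; the robot and the scene stay as the last step left them, time stands still between calls to the robot, and variables do not carry over. Pictures are saved under pics/ and viewed, at most 10 in all, crops included, and the job is handed in when it is done.

Besides the shell and the picture viewer there is one more tool, called after "Request:" as name([rows], argument=value, ...), one row to a line, values as JSON. apply_moves: Moves the arm, as the interface text tells. Its arguments: {"type":"object","properties":{"series":{"type":"array","items":{"type":"array"}},"grip_force":{"type":"number"}},"required":["series"]}

```bash
mkdir -p pics
cat > h.py <<'E'
import numpy as np, cv2
from bench import env
def cam(n):
    m=env.camera_model(n); K=np.array([[m['fx'],0,m['cx']],[0,m['fy'],m['cy']],[0,0,1]])
    if n=='wrist':
        s=env.state(); T=np.eye(4); T[:3,:3]=s['ee_rot']; T[:3,3]=s['position']; return K,T@np.array(m['mount'])
    return K,np.array(m['world_from_camera'])
def ray(c,uv,z):
    K,T=c; d=T[:3,:3]@np.linalg.solve(K,[uv[0],uv[1],1.]); o=T[:3,3]; return o+d*(z-o[2])/d[2]
def proj(c,P):
    K,T=c; p=np.linalg.inv(T)@np.append(P,1); q=K@p[:3]; return q[:2]/q[2]
E
python3 - <<'E'
from h import *
a=env.capture("scene");b=env.capture("side")
cv2.imwrite("pics/scene.png",a);cv2.imwrite("pics/side.png",b)
for n in("scene","side"):
    K,T=cam(n);print(n,K[0,0],K[1,1],K[0,2],K[1,2]);print(T.round(3))
c=cam("wrist");print(c[1].round(3))
s=env.state();print({k:np.round(v,3).tolist() for k,v in s.items()})
E
```

```text
scene 361.3719180748723 361.3719180748723 260.62912843619023 190.96339704612964
[[-0.01   0.797 -0.604  1.201]
 [ 1.     0.016  0.006 -0.069]
 [ 0.014 -0.604 -0.797  0.863]
 [ 0.     0.     0.     1.   ]]
side 442.34162593972906 442.34162593972906 263.1385875571163 198.6131832815312
[[-0.86  -0.365  0.356  0.092]
 [-0.51   0.622 -0.594  0.811]
 [-0.005 -0.692 -0.722  1.143]
 [ 0.     0.     0.     1.   ]]
[[ 0.371 -0.881 -0.293  0.28 ]
 [-0.929 -0.353 -0.116 -0.481]
 [-0.001  0.315 -0.949  0.374]
 [ 0.     0.     0.     1.   ]]
{'time': 0.1, 'joint_positions': [-72.054, 17.214, 87.178, 0.0, 75.668, -3.818], 'joint_vel': [0.082, -0.084, -0.087, -0.044, -0.014, -0.051], 'tau': [0.001, -54.438, -36.237, -0.0, 0.003, 0.0], 'position': [0.204, -0.511, 0.231], 'ee_rot': [[0.929, 0.371, -0.0], [0.371, -0.929, 0.001], [0.0, -0.001, -1.0]], 'wrist_force': [-0.461, -0.33, -0.342], 'wrist_torque': [-0.011, 0.008, 0.033], 'finger_force': 0.0, 'width': 0.086}
```

View pics/scene.png

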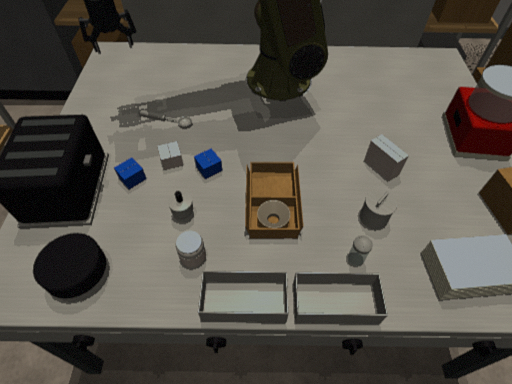

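View pics/side.png

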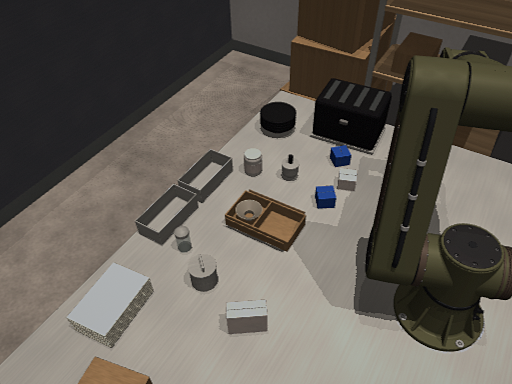

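The scene view shows these candidates:
- **Pots and cylinders:** black-knobbed pot (181,207), bail-handled flat pot (378,210), tin (190,248), shaker (362,248).
- **Cubes:** white (170,155), blue (130,173) and (208,162).
- **Tall white box:** (386,157).
- **Carton:** (273,200), with the cradle at its near end (273,214).

I choose the knobbed pot, the white cube and the tall white box. Next is a close crop to check that choice.

Run:
```python
from h import *
a=cv2.imread("pics/scene.png");b=cv2.imread("pics/side.png")
def z(i,x,y,w,h,s): return cv2.resize(i[y:y+h,x:x+w],None,fx=s,fy=s,interpolation=cv2.INTER_CUBIC)
A=z(a,150,130,80,60,5);B=z(a,150,180,80,60,5);C=z(a,350,130,80,60,5);D=z(a,240,155,80,90,5)[:,:]
D=cv2.resize(D,(400,450))
m=np.vstack([np.hstack([A,C]),np.hstack([B,cv2.resize(a[155:245,233:313],(400,300),interpolation=cv2.INTER_CUBIC)])])
cv2.imwrite("pics/crop1.png",m)
S=cam("scene");D2=cam("side")
for n,u,v,z0 in[("pot knob top",179,193,.1),("cube top",170,148,.05),("tall top",388,146,.09),("cradle",273,214,.042),("flat top",379,200,.1)]:print(n,ray(S,(u,v),z0).round(3))
for n,u,v,z0 in[("pot knob top",291,157,.1),("cube top",348,173,.05),("tall top",247,308,.09),("cradle",249,211,.042)]:print('side',n,ray(D2,(u,v),z0).round(3))
```

```text
pot knob top [ 0.634 -0.278  0.1  ]
cube top [ 0.425 -0.344  0.05 ]
tall top [0.44  0.315 0.09 ]
cradle [ 0.657 -0.029  0.042]
flat top [0.647 0.246 0.1  ]
side pot knob top [ 0.626 -0.277  0.1  ]
side cube top [ 0.431 -0.355  0.05 ]
side tall top [0.442 0.313 0.09 ]
side cradle [ 0.646 -0.022  0.042]
```

View pics/crop1.png

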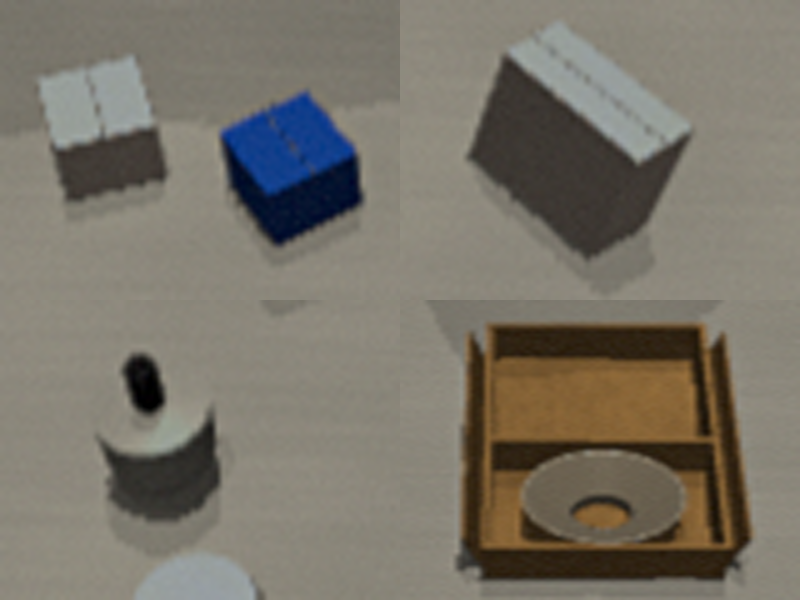

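The crop confirms all three choices: the round-bottomed pot with black knob (lower left), the white cube (not the blue one), and the tall white box. The carton's bay is on the robot side and the cradle is at the far end. Next I measure the tops with masks and rays.

```bash
cat >> h.py <<'E'
def blob(img,uv,lo,hi,r=40):
    """contour (sub-image flood by HSV range) nearest pixel uv"""
    m=cv2.inRange(cv2.cvtColor(img,cv2.COLOR_BGR2HSV),lo,hi); x,y=map(int,uv)
    k=np.zeros_like(m);k[max(0,y-r):y+r,max(0,x-r):x+r]=255
    cs,_=cv2.findContours(m&k,cv2.RETR_EXTERNAL,cv2.CHAIN_APPROX_NONE)
    cs=[c for c in cs if cv2.contourArea(c)>15]
    return max(cs,key=lambda c:cv2.pointPolygonTest(c,(float(x),float(y)),True))
def rect(c,cont,z):
    P=np.array([ray(c,p,z)[:2] for p in cont[:,0]]).astype(np.float32)*1000
    return cv2.minAreaRect(P)
E
python3 - <<'E'
from h import *
I={n:cv2.imread(f"pics/{n}.png") for n in("scene","side")}
for n,t,uv in[("scene","cube",(170,150)),("scene","tall",(388,147)),("side","cube",(348,173)),("side","tall",(247,306))]:
    print(n,t,cv2.cvtColor(I[n],cv2.COLOR_BGR2HSV)[uv[1]-2:uv[1]+3,uv[0]].tolist())
print('tabl',cv2.cvtColor(I['scene'],cv2.COLOR_BGR2HSV)[150,[150,230,360]].tolist(),cv2.cvtColor(I['side'],cv2.COLOR_BGR2HSV)[306,[200,285]].tolist())
S=cam("scene")
u=lambda x,y,x0,y0:((x+.5)/5-.5+x0,(y+.5)/5-.5+y0)
for nm,z,x0,pts in[("cube",.05,150,[(38,77),(135,57),(158,125),(58,150)]),("tall",.09,350,[(162,20),(292,130),(240,165),(103,50)])]:
    P=np.array([ray(S,u(*p,x0,130),z)[:2] for p in pts])
    print(nm,P.mean(0).round(4),[(round(np.linalg.norm(d),4),round(np.degrees(np.arctan2(d[1],d[0])),1)) for d in np.roll(P,-1,0)-P])
for n,uv in[("scene",(179,193)),("side",(291,157))]:
    c=blob(I[n],uv,(0,0,0),(180,255,40),20);x,y,w,h=cv2.boundingRect(c);print(n,'knob',x,y,w,h,[ray(cam(n),(x+w/2-.5,yy),zz).round(4) for yy,zz in((y+2,.1),(y+h-2,.068))])
E
```

```text
scene cube [[93, 16, 160], [86, 13, 160], [78, 8, 157], [68, 7, 150], [75, 10, 151]]
scene tall [[85, 10, 153], [72, 9, 147], [83, 7, 150], [90, 8, 157], [81, 11, 159]]
side cube [[48, 7, 179], [60, 6, 180], [53, 6, 182], [30, 6, 132], [75, 6, 178]]
side tall [[54, 7, 178], [75, 6, 178], [80, 4, 179], [68, 6, 183], [15, 25, 121]]
tabl [[26, 33, 122], [21, 31, 132], [26, 29, 141]] [[18, 23, 163], [21, 25, 173]]
cube [ 0.4327 -0.346 ] [(np.float64(0.0604), np.float64(108.1)), (np.float64(0.0617), np.float64(21.5)), (np.float64(0.061), np.float64(-69.1)), (np.float64(0.0646), np.float64(-159.1))]
tall [0.4458 0.3173] [(np.float64(0.1076), np.float64(33.0)), (np.float64(0.0462), np.float64(-52.5)), (np.float64(0.1111), np.float64(-145.4)), (np.float64(0.049), np.float64(123.3))]
scene knob 175 192 8 10 [array([ 0.6375, -0.2787,  0.1   ]), array([ 0.634 , -0.2846,  0.068 ])]
side knob 289 155 4 9 [array([ 0.6271, -0.2757,  0.1   ]), array([ 0.6303, -0.2845,  0.068 ])]
```

Edge lengths agree with the stated sizes. The cube is at about (0.432, -0.347) with yaw 21°, and the tool is already aligned to it. I move above it for a close wrist look.

Request:
apply_moves([
  [[0,0,0],[0.27,-0.068,0.0],0],
  [[0,0,0],[0.27,-0.068,0.0],0],
  [[0,0,0],[0.27,-0.068,0.0],0],
  [[0,0,0],[0.27,-0.068,0.0],0],
  [[0,0,0],[0.27,-0.068,0.0],0],
], grip_force=40)

```text
time: 0.6
position: [0.4077, -0.3627, 0.2311]
ee_rot: [[0.929, 0.371, -0.0], [0.371, -0.929, 0.0], [-0.0, -0.0, -1.0]]
wrist_force: [0.4, -1.5, -0.1]
width: 0.0856
finger_force: 0.0
```

Request:
apply_moves([
  [[0,0,0],[0,0,0],0],
  [[0,0,0],[0,0,0],0],
  [[0,0,0],[0,0,0],0],
])

```text
time: 0.9
position: [0.4058, -0.3647, 0.2311]
ee_rot: [[0.929, 0.37, -0.0], [0.37, -0.929, 0.0], [-0.0, -0.0, -1.0]]
wrist_force: [0.4, 0.1, -0.8]
width: 0.0853
finger_force: 0.0
```

Run:
```python
from h import *
c=cam("wrist");s=env.state();i=env.capture("wrist");cv2.imwrite("pics/w1.png",i)
print(s['position'],np.round(s['ee_rot'],3).tolist(),s['time']);print(c[0],c[1].round(3))
print(proj(c,[.432,-.347,.05]))
np.save("w1.npy",c[1])
```

```text
[ 0.40577841 -0.36466113  0.23107206] [[0.929, 0.37, -0.0], [0.37, -0.929, 0.0], [-0.0, -0.0, -1.0]] 0.9
[[306.13108996   0.         256.94722031]
 [  0.         306.13108996 188.42361337]
 [  0.           0.           1.        ]] [[ 0.37  -0.882 -0.293  0.482]
 [-0.929 -0.352 -0.116 -0.335]
 [-0.     0.315 -0.949  0.374]
 [ 0.     0.     0.     1.   ]]
[250.49998986 137.45572587]
```

View pics/w1.png

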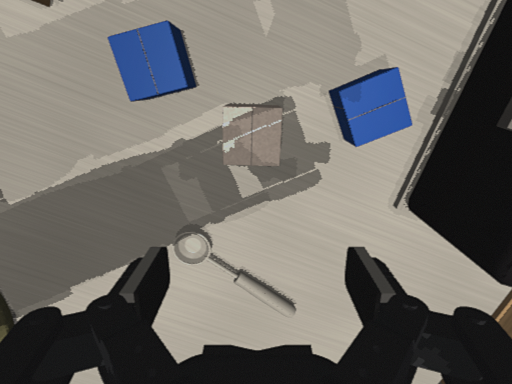

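The wrist view shows the white cube at about (253,136), partly in the arm's shadow, with corners near (224,107), (283,107), (281,166), (224,164). The blue cubes are well clear. I cast those corners onto z = 0.05.

```bash
cat >> h.py <<'E'
def go(p,yaw=None,s=None):
    """shift/turn in tool axes from the measured pose to world TCP p and tool-x yaw (deg)"""
    s=s or env.state(); R=np.array(s['ee_rot']); y0=np.degrees(np.arctan2(R[1,0],R[0,0]))
    t=0 if yaw is None else -np.radians((yaw-y0+180)%360-180)
    print('yaw',y0.round(2),'turn z',round(t,4),'shift',(R.T@(np.array(p)-s['position'])).round(4))
E
python3 - <<'E'
from h import *
c=(cam("wrist")[0],np.load("w1.npy"))
P=np.array([ray(c,p,.05)[:2] for p in[(224,107),(283,107),(281,166),(224,164)]])
print(P.mean(0).round(4),[(round(np.linalg.norm(d),4),round(np.degrees(np.arctan2(d[1],d[0])),1)) for d in np.roll(P,-1,0)-P])
for q in(.12,.02): go([*P.mean(0),q],20.5)
E
```

```text
[ 0.4336 -0.3492] [(np.float64(0.0605), np.float64(-68.3)), (np.float64(0.0622), np.float64(-158.7)), (np.float64(0.0621), np.float64(109.7)), (np.float64(0.06), np.float64(19.8))]
yaw 21.68 turn z 0.0206 shift [ 0.0318 -0.0042  0.1111]
yaw 21.68 turn z 0.0206 shift [ 0.0318 -0.0042  0.2111]
```

Request:
apply_moves([
  [[0,0,0.02],[0.032,-0.004,0.05],0],
  [[0,0,0.02],[0.032,-0.004,0.1],0],
  [[0,0,0.02],[0.032,-0.004,0.14],0],
  [[0,0,0.02],[0.032,-0.004,0.18],0],
  [[0,0,0.02],[0.032,-0.004,0.212],0],
])

```text
time: 1.45
position: [0.4331, -0.349, 0.0169]
ee_rot: [[0.937, 0.35, -0.001], [0.35, -0.937, 0.001], [-0.001, -0.002, -1.0]]
wrist_force: [-0.1, -1.5, 0.8]
width: 0.0856
finger_force: 0.0
```

Request:
apply_moves([
  [[0,0,0],[0,0,0],0],
  [[0,0,0],[0,0,0],0.6],
  [[0,0,0],[0,0,0],0.6],
  [[0,0,0],[0,0,0],0.6],
  [[0,0,0],[0,0,0],0.6],
])

```text
time: 1.95
position: [0.4353, -0.3497, 0.0215]
ee_rot: [[0.936, 0.352, 0.002], [0.352, -0.936, -0.003], [0.001, 0.003, -1.0]]
wrist_force: [-2.4, -0.6, 8.6]
width: 0.0612
finger_force: 45.2
```

Request:
apply_moves([
  [[0,0,0],[0,0,0],0.6],
  [[0,0,0],[0,0,-0.03],0.6],
  [[0,0,0],[0,0,-0.07],0.6],
  [[0,0,0],[0,0,-0.12],0.6],
  [[0,0,0],[0,0,-0.12],0.6],
])

```text
time: 2.45
position: [0.4367, -0.3506, 0.1471]
ee_rot: [[0.936, 0.352, 0.009], [0.352, -0.936, -0.008], [0.005, 0.011, -1.0]]
wrist_force: [0.3, -0.1, -1.4]
width: 0.0613
finger_force: 45.0
```

Run:
```python
from h import *
s=env.state();print(s['position'],np.round(s['ee_rot'],4).tolist(),s['joint_positions'])
go([.55,-.03,.25],0)
```

```text
[ 0.4367094  -0.35057627  0.14707155] [[0.9359, 0.352, 0.0089], [0.3521, -0.9359, -0.0082], [0.0055, 0.0108, -0.9999]] [-4.25035496e+01  2.27848220e+01  9.13709746e+01 -1.87040153e-04
  6.51511681e+01  2.68815183e+01]
yaw 20.62 turn z 0.3598 shift [ 0.2195 -0.259  -0.1045]
```

Request:
apply_moves([
  [[0,0,0.12],[0.03,-0.04,-0.05],0.6],
  [[0,0,0.24],[0.05,-0.06,-0.09],0.6],
  [[0,0,0.36],[0.08,-0.09,-0.11],0.6],
  [[0,0,0.36],[0.1,-0.12,-0.11],0.6],
  [[0,0,0.36],[0.13,-0.155,-0.11],0.6],
])

```text
time: 2.95
position: [0.5022, -0.1562, 0.2516]
ee_rot: [[1.0, -0.001, 0.004], [-0.001, -1.0, -0.001], [0.004, 0.001, -1.0]]
wrist_force: [1.8, 0.1, -2.2]
width: 0.0613
finger_force: 45.3
```

Run:
```python
from h import *
go([.55,-.03,.25],0)
```

```text
yaw -0.05 turn z -0.0009 shift [ 0.0477 -0.1262  0.0016]
```

Request:
apply_moves([
  [[0,0,0],[0.016,-0.042,0],0.6],
  [[0,0,0],[0.032,-0.084,0],0.6],
  [[0,0,0],[0.048,-0.126,0],0.6],
  [[0,0,0],[0.048,-0.126,0],0.6],
  [[0,0,0],[0.048,-0.126,0],0.6],
])

```text
time: 3.45
position: [0.5497, -0.0311, 0.2494]
ee_rot: [[1.0, 0.002, 0.0], [0.002, -1.0, -0.0], [0.0, 0.0, -1.0]]
wrist_force: [-0.5, -0.3, -0.5]
width: 0.0614
finger_force: 45.2
```

Request:
apply_moves([
  [[0,0,0],[0,0,0],0.6],
  [[0,0,0],[0,0,0],0.6],
  [[0,0,0],[0,0,0],0.6],
])

```text
time: 3.75
position: [0.5496, -0.0327, 0.2494]
ee_rot: [[1.0, -0.002, 0.0], [-0.002, -1.0, -0.0], [0.0, 0.0, -1.0]]
wrist_force: [-0.6, -0.2, -1.1]
width: 0.0614
finger_force: 45.2
```

Run:
```python
from h import *
c=cam("wrist");s=env.state();i=env.capture("wrist");cv2.imwrite("pics/w2.png",i)
print(s['position'],np.round(s['ee_rot'],4).tolist(),s['time'])
np.save("w2.npy",c[1])
```

```text
[ 0.54960394 -0.03268711  0.24941949] [[1.0, -0.0016, 0.0002], [-0.0016, -1.0, -0.0], [0.0002, 0.0, -1.0]] 3.75
```

View pics/w2.png

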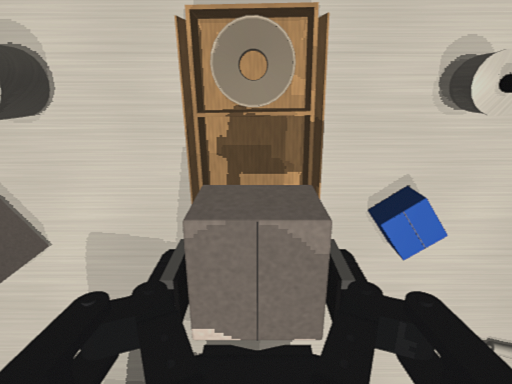

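The wrist view shows the cradle ring centred near (253,61), the carton far edge from (186,8) to (318,3), the divider top at row ~113, and the held cube squarely in the fingers. I fit the ring and edges numerically.

Run:
```python
from h import *
i=cv2.imread("pics/w2.png");c=(cam("wrist")[0],np.load("w2.npy"))
h=cv2.cvtColor(i,cv2.COLOR_BGR2HSV)
wood=cv2.inRange(h,(5,90,30),(30,255,255))
m=cv2.bitwise_not(cv2.inRange(h[:,:],(0,75,0),(180,255,255)))
m[:8]=0;m[112:]=0;m[:,:205]=0;m[:,303:]=0
cs,_=cv2.findContours(m,cv2.RETR_EXTERNAL,cv2.CHAIN_APPROX_NONE)
k=max(cs,key=cv2.contourArea);k=cv2.convexHull(k)
P=np.array([ray(c,p,.042)[:2] for p in k[:,0]],np.float32)*1000
e=cv2.fitEllipse(P);print('ring',cv2.boundingRect(k),e, cv2.minEnclosingCircle(P))
# far edge: first wood row per column
pts=[(x,np.argmax(wood[:,x]>0)) for x in range(195,312) if wood[:30,x].any()]
Q=np.array([ray(c,p,.049)[:2] for p in pts],np.float32)
v=cv2.fitLine(Q,cv2.DIST_HUBER,0,.01,.01).ravel();print('far edge',v,np.degrees(np.arctan2(v[1],v[0])))
# hole: 
# left/right wall inner+outer: brightness edges along rows
g=cv2.cvtColor(i,cv2.COLOR_BGR2GRAY)
for y in(125,140,160,175):
    row=g[y].astype(int);d=np.abs(np.diff(row));xs=[x for x in range(175,335) if d[x]>14]
    print(y,[(x,*(ray(c,(x+.5,y),.049)[:2]*1000).round(1)) for x in xs if x<215 or x>300])
```

```text
ring (210, 15, 85, 92) ((655.8399047851562, -27.92269515991211), (89.80915832519531, 90.48705291748047), 100.68136596679688) ((655.88671875, -28.070711135864258), 45.42322540283203)
far edge [ 0.01519927 -0.9998845   0.70950437 -0.05127657] -89.129105
125 [(183, np.float64(591.4), np.float64(48.6)), (184, np.float64(591.4), np.float64(47.5)), (185, np.float64(591.4), np.float64(46.4)), (186, np.float64(591.4), np.float64(45.3)), (193, np.float64(591.4), np.float64(37.5)), (194, np.float64(591.4), np.float64(36.4)), (196, np.float64(591.4), np.float64(34.2)), (197, np.float64(591.4), np.float64(33.1)), (198, np.float64(591.4), np.float64(32.0)), (204, np.float64(591.4), np.float64(25.4)), (205, np.float64(591.4), np.float64(24.3)), (206, np.float64(591.4), np.float64(23.2)), (303, np.float64(591.3), np.float64(-84.2)), (304, np.float64(591.3), np.float64(-85.3)), (309, np.float64(591.3), np.float64(-90.8)), (313, np.float64(591.3), np.float64(-95.2)), (321, np.float64(591.3), np.float64(-104.1)), (322, np.float64(591.2), np.float64(-105.2)), (323, np.float64(591.2), np.float64(-106.3)
[... 1952 characters left out ...]
64(534.0), np.float64(44.8)), (197, np.float64(534.0), np.float64(36.7)), (198, np.float64(534.0), np.float64(35.5)), (200, np.float64(534.0), np.float64(33.2)), (201, np.float64(534.0), np.float64(32.0)), (202, np.float64(534.0), np.float64(30.9)), (209, np.float64(534.0), np.float64(22.7)), (210, np.float64(534.0), np.float64(21.5)), (301, np.float64(533.8), np.float64(-84.5)), (302, np.float64(533.8), np.float64(-85.7)), (307, np.float64(533.8), np.float64(-91.5)), (308, np.float64(533.8), np.float64(-92.7)), (311, np.float64(533.8), np.float64(-96.2)), (319, np.float64(533.8), np.float64(-105.5)), (320, np.float64(533.8), np.float64(-106.7)), (321, np.float64(533.8), np.float64(-107.8))]
```

Run:
```python
from h import *
c=(cam("wrist")[0],np.load("w2.npy"))
P=np.array([ray(c,p,.278)[:2] for p in[(186,221),(330,221),(323,340),(191,340)]]);print(P.round(4),P.mean(0))
go([.5663,-.0293,.10],0.9);go([.5663,-.0293,.0265],0.9)
```

```text
[[ 0.5793 -0.0035]
 [ 0.5792 -0.0624]
 [ 0.5179 -0.0636]
 [ 0.518  -0.0013]] [ 0.54858754 -0.03271364]
yaw -0.08 turn z -0.0171 shift [ 0.0166 -0.0032  0.1494]
yaw -0.08 turn z -0.0171 shift [ 0.0166 -0.0032  0.2229]
```

Request:
apply_moves([
  [[0,0,-0.017],[0.017,-0.003,0.05],0.6],
  [[0,0,-0.017],[0.017,-0.003,0.1],0.6],
  [[0,0,-0.017],[0.017,-0.003,0.14],0.6],
  [[0,0,-0.017],[0.017,-0.003,0.15],0.6],
  [[0,0,-0.017],[0.017,-0.003,0.15],0.6],
])

```text
time: 4.3
position: [0.5665, -0.0291, 0.0989]
ee_rot: [[1.0, 0.016, -0.002], [0.016, -1.0, 0.0], [-0.002, -0.0, -1.0]]
wrist_force: [0.5, -0.2, -0.7]
width: 0.061
finger_force: 45.0
```

Run:
```python
from h import *
go([.5673,-.0293,.0265],0.9)
```

```text
yaw 0.94 turn z 0.0006 shift [0.0009 0.0002 0.0724]
```

Request:
apply_moves([
  [[0,0,0],[0.001,0,0.025],0.6],
  [[0,0,0],[0.001,0,0.045],0.6],
  [[0,0,0],[0.001,0,0.06],0.6],
  [[0,0,0],[0.001,0,0.068],0.6],
  [[0,0,0],[0.001,0,0.072],0.6],
])

```text
time: 4.8
position: [0.5684, -0.0289, 0.0279]
ee_rot: [[1.0, 0.017, 0.001], [0.017, -1.0, -0.0], [0.001, 0.0, -1.0]]
wrist_force: [0.2, -0.5, -1.4]
width: 0.061
finger_force: 45.2
```

Request:
apply_moves([
  [[0,0,0],[0,0,0],0.6],
  [[0,0,0],[0,0,0.001],0.6],
  [[0,0,0],[0,0,0.001],0.6],
])

```text
time: 5.1
position: [0.5681, -0.0288, 0.0269]
ee_rot: [[1.0, 0.017, 0.001], [0.017, -1.0, -0.0], [0.001, 0.0, -1.0]]
wrist_force: [-0.4, 0.1, -2.1]
width: 0.061
finger_force: 45.2
```

Request:
apply_moves([
  [[0,0,0],[-0.001,0,0.0015],0.6],
  [[0,0,0],[-0.001,0,0.003],0.6],
  [[0,0,0],[-0.001,0,0.003],0.6],
])

```text
time: 5.4
position: [0.5674, -0.0288, 0.0255]
ee_rot: [[1.0, 0.017, 0.002], [0.017, -1.0, -0.0], [0.002, 0.0, -1.0]]
wrist_force: [-10.5, 1.7, 22.7]
width: 0.0614
finger_force: 48.2
```

The cube is on the bay floor. I release it, rise, and head for the tall box.

Request:
apply_moves([
  [[0,0,0],[0,0,-0.002],0.12],
  [[0,0,0],[0,0,-0.002],0.12],
  [[0,0,0],[0,0,-0.002],0.12],
  [[0,0,0],[0,0,-0.02],0.12],
  [[0,0,0],[0,0,-0.05],0.12],
])

```text
time: 5.9
position: [0.5657, -0.0287, 0.072]
ee_rot: [[1.0, 0.017, -0.004], [0.017, -1.0, 0.0], [-0.004, -0.001, -1.0]]
wrist_force: [-0.4, 0.1, 0.9]
width: 0.0754
finger_force: 0.0
```

Request:
apply_moves([
  [[0,0,0],[0,0,-0.05],0],
  [[0,0,0],[0,0,-0.1],0],
  [[0,0,0],[0,0,-0.15],0],
  [[0,0,0],[0,0,-0.16],0],
  [[0,0,0],[0,0,-0.16],0],
])

```text
time: 6.4
position: [0.5673, -0.0289, 0.2348]
ee_rot: [[1.0, 0.017, 0.003], [0.017, -1.0, -0.0], [0.003, 0.0, -1.0]]
wrist_force: [-1.4, -0.4, -0.7]
width: 0.0856
finger_force: 0.0
```

Run:
```python
from h import *
c=cam("wrist");i=env.capture("wrist");cv2.imwrite("pics/w3.png",i);np.save("w3.npy",c[1])
# tall box measurement from scene, corners hand-read: centre .4458,.3173 long axis ~33.9
go([.42,.30,.26],34)
```

```text
yaw 0.96 turn z -0.5766 shift [-0.1411 -0.3312 -0.0273]
```

View pics/w3.png

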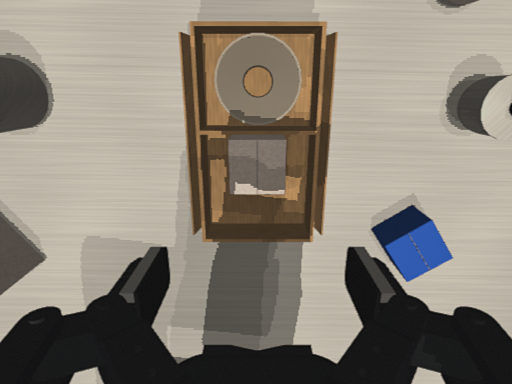

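The wrist view shows the cube standing in the bay beside the divider, top at (228,138)–(287,194), with free room to the near wall at row ~238. On to the tall box.

Request:
apply_moves([
  [[0,0,-0.12],[-0.02,-0.04,-0.027],0],
  [[0,0,-0.24],[-0.035,-0.08,-0.027],0],
  [[0,0,-0.36],[-0.05,-0.12,-0.027],0],
  [[0,0,-0.48],[-0.07,-0.165,-0.027],0],
  [[0,0,-0.577],[-0.09,-0.21,-0.027],0],
])

```text
time: 6.95
position: [0.4717, 0.1809, 0.2578]
ee_rot: [[0.826, 0.563, -0.004], [0.563, -0.826, -0.001], [-0.004, -0.001, -1.0]]
wrist_force: [1.5, -0.3, -0.5]
width: 0.0851
finger_force: 0.0
```

Run:
```python
from h import *
go([.42,.30,.26],34)
c=(cam("wrist")[0],np.load("w3.npy"))
P=np.array([ray(c,p,.054)[:2] for p in[(228.5,138.5),(286,138),(286.5,193.5),(234,194.5)]]);print(P.round(4))
for p in[(204,238),(312,238)]:print(ray(c,p,.049)[:2].round(4))
for p in[(200,131),(317,130)]:print(ray(c,p,.049)[:2].round(4))
```

```text
yaw 34.27 turn z 0.0047 shift [ 0.0243 -0.1276 -0.0021]
[[ 0.5973  0.0018]
 [ 0.5988 -0.059 ]
 [ 0.5368 -0.0625]
 [ 0.5346 -0.0037]]
[0.4771 0.0329]
[ 0.4793 -0.0962]
[0.6039 0.0325]
[ 0.6071 -0.0922]
```

Request:
apply_moves([
  [[0,0,0],[0.008,-0.043,-0.002],0],
  [[0,0,0],[0.016,-0.085,-0.002],0],
  [[0,0,0],[0.024,-0.128,-0.002],0],
  [[0,0,0],[0.024,-0.128,-0.002],0],
  [[0,0,0],[0.024,-0.128,-0.002],0],
])

```text
time: 7.45
position: [0.4208, 0.2995, 0.2602]
ee_rot: [[0.828, 0.561, -0.003], [0.561, -0.828, -0.002], [-0.003, -0.0, -1.0]]
wrist_force: [-0.1, -0.2, -0.3]
width: 0.0855
finger_force: 0.0
```

Request:
apply_moves([
  [[0,0,0],[0,0,0],0],
  [[0,0,0],[0,0,0],0],
])

```text
time: 7.65
position: [0.422, 0.2982, 0.2616]
ee_rot: [[0.83, 0.558, -0.001], [0.558, -0.83, -0.001], [-0.001, 0.0, -1.0]]
wrist_force: [0.3, -0.0, 0.1]
width: 0.0856
finger_force: 0.0
```

Run:
```python
from h import *
c=cam("wrist");i=env.capture("wrist");cv2.imwrite("pics/w4.png",i);np.save("w4.npy",c[1])
print(env.state()['position'],proj(c,[.4458,.3173,.09]))
```

```text
[0.4220104  0.29825258 0.26187412] [254.11067513 139.19280063]
```

View pics/w4.png

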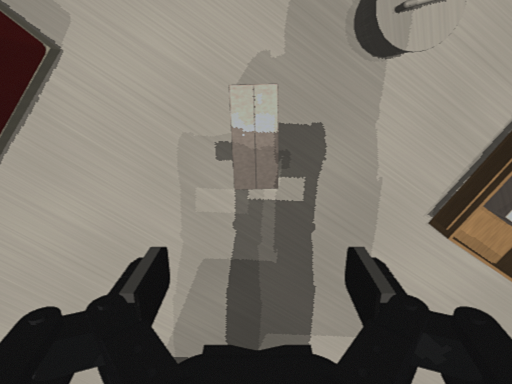

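The view shows the tall box top with corners (229,85), (278,84), (279,188), (233,189), well clear of the flat pot and the carton.

Run:
```python
from h import *
c=(cam("wrist")[0],np.load("w4.npy"))
P=np.array([ray(c,p,.09)[:2] for p in[(229,85),(278,84),(279,188),(233,189)]])
print(P.mean(0).round(4),[(round(np.linalg.norm(d),4),round(np.degrees(np.arctan2(d[1],d[0])),1)) for d in np.roll(P,-1,0)-P])
go([*P.mean(0),.056],34.5)
```

```text
[0.4461 0.3167] [(np.float64(0.0477), np.float64(-54.9)), (np.float64(0.1067), np.float64(-144.2)), (np.float64(0.0499), np.float64(125.3)), (np.float64(0.1068), np.float64(34.6))]
yaw 33.93 turn z -0.01 shift [ 0.0304 -0.0018  0.2059]
```

Request:
apply_moves([
  [[0,0,-0.02],[0.03,-0.002,0.05],0],
  [[0,0,-0.02],[0.03,-0.002,0.1],0],
  [[0,0,-0.02],[0.03,-0.002,0.145],0],
  [[0,0,-0.02],[0.03,-0.002,0.18],0],
  [[0,0,-0.02],[0.03,-0.002,0.205],0],
])

```text
time: 8.2
position: [0.4447, 0.3163, 0.0543]
ee_rot: [[0.818, 0.575, -0.003], [0.575, -0.818, -0.002], [-0.003, -0.0, -1.0]]
wrist_force: [0.9, 0.9, 0.7]
width: 0.0853
finger_force: 0.0
```

Request:
apply_moves([
  [[0,0,0],[0,0,0],0],
  [[0,0,0],[0,0,0],0.7],
  [[0,0,0],[0,0,0],0.7],
  [[0,0,0],[0,0,0],0.7],
  [[0,0,0],[0,0,0],0.7],
])

```text
time: 8.7
position: [0.4461, 0.3179, 0.0591]
ee_rot: [[0.817, 0.576, 0.003], [0.576, -0.817, 0.001], [0.003, 0.0, -1.0]]
wrist_force: [-0.6, -2.4, 7.3]
width: 0.0475
finger_force: 40.7
```

Request:
apply_moves([
  [[0,0,0],[0,0,0],0.7],
  [[0,0,0],[0,0,0],0.7],
])

```text
time: 8.9
position: [0.4461, 0.3179, 0.0592]
ee_rot: [[0.818, 0.576, 0.003], [0.576, -0.818, 0.001], [0.003, 0.0, -1.0]]
wrist_force: [0.1, -2.3, 6.2]
width: 0.0474
finger_force: 40.7
```

Request:
apply_moves([
  [[0,0,0],[0,0,-0.03],0.7],
  [[0,0,0],[0,0,-0.08],0.7],
  [[0,0,0],[0,0,-0.13],0.7],
  [[0,0,0],[0,0,-0.15],0.7],
  [[0,0,0],[0,0,-0.15],0.7],
])

```text
time: 9.4
position: [0.4462, 0.3182, 0.2114]
ee_rot: [[0.817, 0.576, 0.006], [0.576, -0.817, 0.004], [0.007, 0.0, -1.0]]
wrist_force: [1.2, 0.6, -3.1]
width: 0.0473
finger_force: 43.0
```

Run:
```python
from h import *
go([.5063,-.0302,.21],90.9)
```

```text
yaw 35.17 turn z -0.9727 shift [-0.1516  0.3194  0.0004]
```

Request:
apply_moves([
  [[0,0,-0.13],[-0.02,0.035,0],0.7],
  [[0,0,-0.26],[-0.035,0.075,0],0.7],
  [[0,0,-0.39],[-0.055,0.115,0],0.7],
  [[0,0,-0.52],[-0.075,0.155,0],0.7],
  [[0,0,-0.65],[-0.09,0.195,0],0.7],
])

```text
time: 9.9
position: [0.4832, 0.1045, 0.206]
ee_rot: [[0.297, 0.955, -0.002], [0.955, -0.297, -0.0], [-0.001, -0.002, -1.0]]
wrist_force: [1.2, 0.9, -2.0]
width: 0.0474
finger_force: 42.9
```

Run:
```python
from h import *
go([.5063,-.0302,.21],90.9)
```

```text
yaw 72.72 turn z -0.3173 shift [-0.1217  0.062  -0.004 ]
```

Request:
apply_moves([
  [[0,0,-0.12],[-0.04,0.02,0],0.7],
  [[0,0,-0.24],[-0.08,0.04,0],0.7],
  [[0,0,-0.317],[-0.122,0.062,0],0.7],
  [[0,0,-0.317],[-0.122,0.062,0],0.7],
  [[0,0,-0.317],[-0.122,0.062,0],0.7],
])

```text
time: 10.4
position: [0.5057, -0.0294, 0.206]
ee_rot: [[-0.007, 1.0, -0.002], [1.0, 0.007, 0.0], [0.0, -0.002, -1.0]]
wrist_force: [-0.0, 0.5, -2.4]
width: 0.0474
finger_force: 42.9
```

Request:
apply_moves([
  [[0,0,0],[0,0,0],0.7],
  [[0,0,0],[0,0,0],0.7],
  [[0,0,0],[0,0,0],0.7],
])

```text
time: 10.7
position: [0.5062, -0.0278, 0.2072]
ee_rot: [[-0.011, 1.0, -0.0], [1.0, 0.011, 0.0], [0.0, -0.0, -1.0]]
wrist_force: [-0.3, -0.7, -1.9]
width: 0.0474
finger_force: 42.9
```

Run:
```python
from h import *
s=env.state();print(s['position'],np.round(s['ee_rot'],4).tolist());go([.5063,-.0302,.065],90.9)
```

```text
[ 0.50616318 -0.02775691  0.20717087] [[-0.0112, 0.9999, -0.0001], [0.9999, 0.0112, 0.0001], [0.0001, -0.0001, -1.0]]
yaw 90.64 turn z -0.0045 shift [-2.500e-03  1.000e-04  1.422e-01]
```

Request:
apply_moves([
  [[0,0,-0.004],[-0.002,0,0.04],0.7],
  [[0,0,-0.004],[-0.002,0,0.075],0.7],
  [[0,0,-0.004],[-0.002,0,0.088],0.7],
  [[0,0,-0.004],[-0.002,0,0.088],0.7],
  [[0,0,-0.004],[-0.002,0,0.088],0.7],
])

```text
time: 11.2
position: [0.507, -0.0305, 0.1207]
ee_rot: [[-0.014, 1.0, 0.002], [1.0, 0.014, -0.0], [-0.0, 0.002, -1.0]]
wrist_force: [0.4, 0.5, -1.4]
width: 0.0475
finger_force: 42.8
```

Run:
```python
from h import *
s=env.state();print(np.round(s['ee_rot'],4).tolist());go([.5063,-.0302,.065],90.9)
for n,a in(("scene",(225,150,80,80)),("side",(225,160,90,90))):
    i=env.capture(n);x,y,w,h=a;cv2.imwrite(f"pics/{n}2.png",cv2.resize(i[y:y+h,x:x+w],(400,400),interpolation=cv2.INTER_CUBIC))
cv2.imwrite("pics/pair.png",np.hstack([cv2.imread("pics/scene2.png"),cv2.imread("pics/side2.png")]))
```

```text
[[-0.0143, 0.9999, 0.0016], [0.9999, 0.0143, -0.0002], [-0.0002, 0.0016, -1.0]]
yaw 90.82 turn z -0.0014 shift [ 0.0003 -0.0008  0.0557]
```

View pics/pair.png

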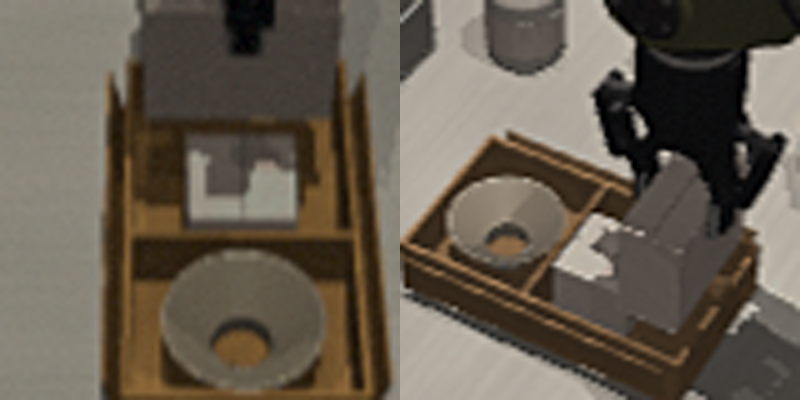

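Both crops show the tall box hanging level above the free strip, aligned with the carton, and clear of the cube's near face. I lower it.

Request:
apply_moves([
  [[0,0,0],[0,-0.001,0.015],0.7],
  [[0,0,0],[0,-0.001,0.03],0.7],
  [[0,0,0],[0,-0.001,0.042],0.7],
  [[0,0,0],[0,-0.001,0.05],0.7],
  [[0,0,0],[0,-0.001,0.054],0.7],
])

```text
time: 11.8
position: [0.5054, -0.0307, 0.065]
ee_rot: [[-0.014, 1.0, -0.0], [1.0, 0.014, 0.0], [0.0, -0.0, -1.0]]
wrist_force: [0.4, 0.7, -3.2]
width: 0.0473
finger_force: 43.0
```

Request:
apply_moves([
  [[0,0,0],[0,0,0.002],0.7],
  [[0,0,0],[0,0,0.002],0.7],
])

```text
time: 12.0
position: [0.5055, -0.0307, 0.0635]
ee_rot: [[-0.014, 1.0, 0.0], [1.0, 0.014, -0.0], [-0.0, 0.0, -1.0]]
wrist_force: [0.3, 1.2, -3.1]
width: 0.0472
finger_force: 42.9
```

Request:
apply_moves([
  [[0,0,0],[0,0,0.001],0.7],
  [[0,0,0],[0,0,0.002],0.7],
  [[0,0,0],[0,0,0.002],0.7],
])

```text
time: 12.3
position: [0.5059, -0.0309, 0.063]
ee_rot: [[-0.014, 1.0, 0.002], [1.0, 0.014, -0.0], [-0.001, 0.002, -1.0]]
wrist_force: [-5.8, -1.2, 16.4]
width: 0.0476
finger_force: 45.4
```

Contact (16 N upward). I release and rise.

Request:
apply_moves([
  [[0,0,0],[0,0,-0.001],0.25],
  [[0,0,0],[0,0,-0.001],0.25],
  [[0,0,0],[0,0,-0.001],0.25],
  [[0,0,0],[0,0,-0.02],0.25],
  [[0,0,0],[0,0,-0.06],0.25],
])

```text
time: 12.8
position: [0.5038, -0.0305, 0.1196]
ee_rot: [[-0.014, 1.0, -0.005], [1.0, 0.014, 0.001], [0.001, -0.005, -1.0]]
wrist_force: [0.5, -0.1, 0.8]
width: 0.0643
finger_force: 0.0
```

Request:
apply_moves([
  [[0,0,0],[0,0,-0.05],0.25],
  [[0,0,0],[0,0,-0.1],0.25],
  [[0,0,0],[0,0,-0.12],0.25],
])

```text
time: 13.1
position: [0.5062, -0.0307, 0.2462]
ee_rot: [[-0.014, 1.0, 0.006], [1.0, 0.014, -0.001], [-0.001, 0.006, -1.0]]
wrist_force: [0.4, -0.2, -0.6]
width: 0.0638
finger_force: 0.0
```

Run:
```python
from h import *
go([.605,-.27,.23],0)
```

```text
yaw 90.81 turn z 1.5849 shift [-0.2406  0.0953  0.017 ]
```

Run:
```python
from h import *
print('tin',ray(cam("scene"),(190,238),.085).round(3))
go([.605,-.30,.23],45)
```

```text
tin [ 0.76  -0.235  0.085]
yaw 90.81 turn z 0.7995 shift [-0.2706  0.0949  0.017 ]
```

Request:
apply_moves([
  [[0,0,0.13],[-0.045,0.01,0.01],0.25],
  [[0,0,0.26],[-0.09,0.03,0.01],0.25],
  [[0,0,0.39],[-0.135,0.05,0.01],0.25],
  [[0,0,0.52],[-0.18,0.065,0.01],0.25],
  [[0,0,0.65],[-0.22,0.08,0.01],0.25],
])

```text
time: 13.6
position: [0.5886, -0.2518, 0.2309]
ee_rot: [[0.599, 0.801, -0.0], [0.801, -0.599, 0.0], [-0.0, -0.0, -1.0]]
wrist_force: [-0.1, 0.5, -0.0]
width: 0.0644
finger_force: 0.0
```

Run:
```python
from h import *
go([.605,-.30,.23],45)
```

```text
yaw 53.22 turn z 0.1435 shift [-0.0288  0.042   0.0009]
```

Request:
apply_moves([
  [[0,0,0.14],[-0.029,0.03,0],0.25],
  [[0,0,0.143],[-0.029,0.042,0],0.25],
  [[0,0,0.143],[-0.029,0.042,0],0.25],
  [[0,0,0.143],[-0.029,0.042,0],0.25],
  [[0,0,0.143],[-0.029,0.042,0],0.25],
])

```text
time: 14.1
position: [0.6048, -0.2968, 0.2315]
ee_rot: [[0.701, 0.713, 0.0], [0.713, -0.701, 0.0], [0.0, 0.0, -1.0]]
wrist_force: [0.5, 0.2, 0.2]
width: 0.0641
finger_force: 0.0
```

Run:
```python
from h import *
c=cam("wrist");i=env.capture("wrist");cv2.imwrite("pics/w5.png",i);np.save("w5.npy",c[1])
print(proj(c,[.632,-.278,.1]))
```

```text
[263.26319306 144.27871275]
```

View pics/w5.png

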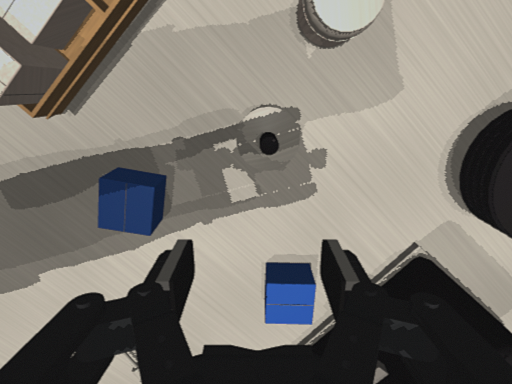

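The view shows the knob as a black disc at (269,143), against a predicted (263,144). I take its centroid.

Run:
```python
from h import *
i=cv2.imread("pics/w5.png");c=(cam("wrist")[0],np.load("w5.npy"))
k=blob(i,(269,143),(0,0,0),(180,255,45),25);(u,v),r=cv2.minEnclosingCircle(k);print(u,v,r,cv2.boundingRect(k))
# top disc: knob side visible at one edge only; bounding extents
p=ray(c,(u,v),.098);print(p,cv2.contourArea(k))
go([*p[:2],.13],45);go([*p[:2],.074],45)
```

```text
268.0 143.0 11.180439949035645 (260, 132, 18, 23)
[ 0.63565679 -0.28046093  0.098     ] 302.0
yaw 45.45 turn z 0.0078 shift [0.0333 0.0104 0.1017]
yaw 45.45 turn z 0.0078 shift [0.0333 0.0104 0.1577]
```

Request:
apply_moves([
  [[0,0,0],[0.015,0.01,0.04],0.45],
  [[0,0,0],[0.034,0.0105,0.08],0.45],
  [[0,0,0],[0.034,0.0105,0.1],0.45],
  [[0,0,0],[0.034,0.0105,0.1],0.45],
  [[0,0,0],[0.034,0.0105,0.1],0.45],
])

```text
time: 14.65
position: [0.6365, -0.2808, 0.1327]
ee_rot: [[0.702, 0.712, 0.001], [0.712, -0.702, -0.001], [0.0, 0.001, -1.0]]
wrist_force: [-0.8, 0.3, 0.0]
width: 0.0471
finger_force: 0.0
```

Run:
```python
from h import *
go([.6367,-.2798,.074],45)
```

```text
yaw 45.4 turn z 0.0069 shift [ 0.0009 -0.0007  0.0587]
```

Request:
apply_moves([
  [[0,0,0],[0.001,-0.0005,0.02],0.45],
  [[0,0,0],[0.001,-0.0005,0.04],0.45],
  [[0,0,0],[0.001,-0.0005,0.052],0.45],
  [[0,0,0],[0.001,-0.0005,0.058],0.45],
  [[0,0,0],[0.001,-0.0005,0.058],0.45],
])

```text
time: 15.15
position: [0.6367, -0.2801, 0.0738]
ee_rot: [[0.703, 0.712, 0.0], [0.712, -0.703, -0.0], [0.0, 0.0, -1.0]]
wrist_force: [-1.0, 0.4, -0.2]
width: 0.047
finger_force: 0.0
```

Request:
apply_moves([
  [[0,0,0],[0,0,0],0.9],
  [[0,0,0],[0,0,0],0.9],
  [[0,0,0],[0,0,0],0.9],
  [[0,0,0],[0,0,0],0.9],
  [[0,0,0],[0,0,0],0.9],
], grip_force=60)

```text
time: 15.65
position: [0.637, -0.2801, 0.0746]
ee_rot: [[0.703, 0.712, 0.001], [0.712, -0.703, -0.001], [0.001, 0.002, -1.0]]
wrist_force: [-1.0, 0.9, 6.2]
width: 0.0161
finger_force: 58.5
```

Request:
apply_moves([
  [[0,0,0],[0,0,0],0.9],
  [[0,0,0],[0,0,-0.01],0.9],
  [[0,0,0],[0,0,-0.02],0.9],
  [[0,0,0],[0,0,-0.02],0.9],
  [[0,0,0],[0,0,-0.02],0.9],
])

```text
time: 16.15
position: [0.6366, -0.28, 0.0935]
ee_rot: [[0.703, 0.712, 0.0], [0.712, -0.703, -0.0], [0.0, 0.0, -1.0]]
wrist_force: [-0.9, 0.2, -3.1]
width: 0.0162
finger_force: 58.9
```

Request:
apply_moves([
  [[0,0,0],[0,0,-0.02],0.9],
  [[0,0,0],[0,0,-0.045],0.9],
  [[0,0,0],[0,0,-0.065],0.9],
  [[0,0,0],[0,0,-0.075],0.9],
  [[0,0,0],[0,0,-0.075],0.9],
])

```text
time: 16.65
position: [0.6369, -0.2801, 0.1692]
ee_rot: [[0.703, 0.712, 0.002], [0.712, -0.703, -0.001], [0.001, 0.002, -1.0]]
wrist_force: [-0.3, -0.8, -3.4]
width: 0.0162
finger_force: 59.0
```

Run:
```python
from h import *
i=cv2.imread("pics/w3.png");c=(cam("wrist")[0],np.load("w3.npy"));h=cv2.cvtColor(i,cv2.COLOR_BGR2HSV)
m=cv2.bitwise_not(cv2.inRange(h,(0,75,0),(180,255,255)));m[:30]=0;m[127:]=0;m[:,:210]=0;m[:,307:]=0
cs,_=cv2.findContours(m,cv2.RETR_EXTERNAL,cv2.CHAIN_APPROX_NONE);k=cv2.convexHull(max(cs,key=cv2.contourArea))
P=np.array([ray(c,p,.042)[:2] for p in k[:,0]],np.float32)*1000;print(cv2.fitEllipse(P))
go([.6558,-.028,.17])
```

```text
((655.830078125, -27.948131561279297), (89.92410278320312, 90.53264617919922), 97.72510528564453)
yaw 45.36 turn z 0 shift [ 0.1926 -0.1637 -0.0009]
```

Ring centre repeats at (0.6558, -0.0279). I carry the pot there.

Request:
apply_moves([
  [[0,0,0],[0.01,-0.008,0],0.9],
  [[0,0,0],[0.03,-0.025,0],0.9],
  [[0,0,0],[0.055,-0.047,0],0.9],
  [[0,0,0],[0.08,-0.068,0],0.9],
  [[0,0,0],[0.105,-0.089,0],0.9],
])

```text
time: 17.15
position: [0.6465, -0.1404, 0.1665]
ee_rot: [[0.702, 0.712, -0.002], [0.712, -0.702, 0.001], [-0.001, -0.002, -1.0]]
wrist_force: [0.8, -0.3, -3.5]
width: 0.0161
finger_force: 59.0
```

Request:
apply_moves([
  [[0,0,0],[0.025,-0.021,0],0.9],
  [[0,0,0],[0.05,-0.042,0],0.9],
  [[0,0,0],[0.07,-0.06,0],0.9],
  [[0,0,0],[0.083,-0.071,0],0.9],
  [[0,0,0],[0.0875,-0.0745,0],0.9],
])

```text
time: 17.65
position: [0.6552, -0.0261, 0.1673]
ee_rot: [[0.701, 0.713, -0.001], [0.713, -0.701, 0.0], [-0.001, -0.001, -1.0]]
wrist_force: [0.9, -0.2, -4.7]
width: 0.016
finger_force: 59.0
```

Request:
apply_moves([
  [[0,0,0],[0,0,0],0.9],
  [[0,0,0],[0,0,0],0.9],
  [[0,0,0],[0,0,0],0.9],
])

```text
time: 17.95
position: [0.6554, -0.0293, 0.1681]
ee_rot: [[0.704, 0.711, -0.0], [0.711, -0.704, -0.0], [-0.0, -0.0, -1.0]]
wrist_force: [-0.2, -0.7, -2.9]
width: 0.0159
finger_force: 59.0
```

Run:
```python
from h import *
go([.6558,-.028,.0895])
for n,a in(("scene",(235,120,100,100)),("side",(205,150,90,90))):
    i=env.capture(n);x,y,w,h=a;cv2.imwrite(f"pics/{n}3.png",cv2.resize(i[y:y+h,x:x+w],(400,400),interpolation=cv2.INTER_CUBIC))
cv2.imwrite("pics/pair3.png",np.hstack([cv2.imread("pics/scene3.png"),cv2.imread("pics/side3.png")]))
```

```text
yaw 45.29 turn z 0 shift [ 0.0012 -0.0006  0.0786]
```

View pics/pair3.png

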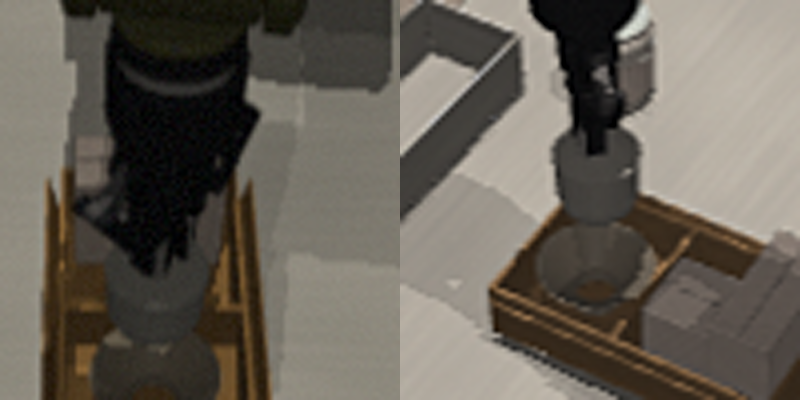

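The crops show the pot hanging upright over the dish, and both boxes standing in the bay. I lower it in.

Request:
apply_moves([
  [[0,0,0],[0.001,-0.0005,0.02],0.9],
  [[0,0,0],[0.001,-0.0005,0.04],0.9],
  [[0,0,0],[0.001,-0.0005,0.056],0.9],
  [[0,0,0],[0.001,-0.0005,0.068],0.9],
  [[0,0,0],[0.001,-0.0005,0.074],0.9],
])

```text
time: 18.55
position: [0.6556, -0.0272, 0.0931]
ee_rot: [[0.703, 0.711, -0.001], [0.711, -0.703, 0.0], [-0.001, -0.001, -1.0]]
wrist_force: [-0.8, 0.5, -4.2]
width: 0.0163
finger_force: 59.1
```

Request:
apply_moves([
  [[0,0,0],[0,0,0.001],0.9],
  [[0,0,0],[0,0,0.002],0.9],
  [[0,0,0],[0,0,0.003],0.9],
  [[0,0,0],[0,0,0.003],0.9],
])

```text
time: 18.95
position: [0.6561, -0.027, 0.0918]
ee_rot: [[0.703, 0.712, 0.001], [0.712, -0.703, -0.0], [0.001, 0.001, -1.0]]
wrist_force: [0.1, 0.2, -3.2]
width: 0.0158
finger_force: 59.1
```

Request:
apply_moves([
  [[0,0,0],[-0.0005,0.0005,0.001],0.9],
  [[0,0,0],[-0.0005,0.0005,0.002],0.9],
  [[0,0,0],[-0.0005,0.0005,0.002],0.9],
])

```text
time: 19.25
position: [0.6566, -0.0274, 0.0908]
ee_rot: [[0.702, 0.712, 0.003], [0.712, -0.702, 0.0], [0.002, 0.002, -1.0]]
wrist_force: [-0.5, 2.7, 6.6]
width: 0.016
finger_force: 60.3
```

Contact about 1 mm above home. I ease the grip so the pot self-centres, then open.

Request:
apply_moves([
  [[0,0,0],[0,0,0],0.9],
  [[0,0,0],[0,0,0.0005],0.9],
  [[0,0,0],[0,0,0.0005],0.9],
], grip_force=20)

```text
time: 19.55
position: [0.6568, -0.0274, 0.0907]
ee_rot: [[0.702, 0.712, 0.003], [0.712, -0.702, 0.0], [0.002, 0.002, -1.0]]
wrist_force: [-0.6, 2.3, 9.0]
width: 0.0156
finger_force: 60.5
```

Request:
apply_moves([
  [[0,0,0],[0,0,0],0.7],
  [[0,0,0],[0,0,0],0.55],
  [[0,0,0],[0,0,0],0.45],
  [[0,0,0],[0,0,0],0.45],
])

```text
time: 19.95
position: [0.6559, -0.0278, 0.0887]
ee_rot: [[0.703, 0.712, -0.0], [0.712, -0.703, -0.0], [-0.0, -0.0, -1.0]]
wrist_force: [-0.5, 0.5, 0.4]
width: 0.0468
finger_force: 0.0
```

Request:
apply_moves([
  [[0,0,0],[0,0,-0.03],0.45],
  [[0,0,0],[0,0,-0.07],0.45],
  [[0,0,0],[0,0,-0.12],0.45],
  [[0,0,0],[-0.02,0,-0.14],0.45],
  [[0,0,0],[-0.03,0,-0.14],0.45],
])

```text
time: 20.45
position: [0.6352, -0.0498, 0.2325]
ee_rot: [[0.703, 0.712, 0.006], [0.712, -0.703, -0.001], [0.003, 0.005, -1.0]]
wrist_force: [-0.6, 0.4, 0.1]
width: 0.0471
finger_force: 0.0
```

Run:
```python
from h import *
c=cam("wrist");w=env.capture("wrist");np.save("w6.npy",c[1]);cv2.imwrite("pics/w6.png",w)
s=env.capture("side")[150:250,205:305]
cv2.imwrite("pics/end.png",np.hstack([w[:300],cv2.resize(s,(288,300),interpolation=cv2.INTER_CUBIC)]))
print(proj(c,[.6558,-.028,.115]),proj(c,[.6558,-.028,.083]))
```

```text
[254.9296328  150.37152293] [254.98774185 143.93314852]
```

View pics/end.png

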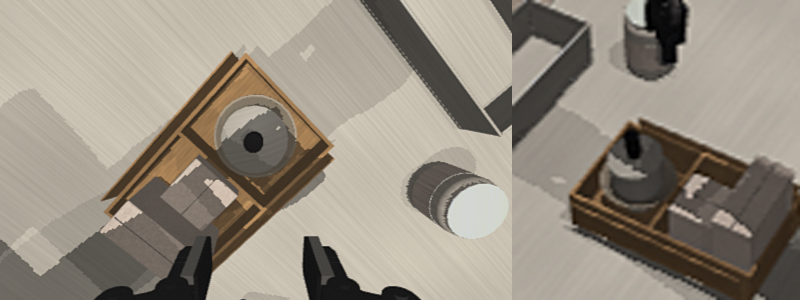

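The pot sits in the dish and both boxes stand in the bay. The knob appears at (254,142), against a predicted (255,150), so it may lean. I let the arm settle and measure again.

Request:
apply_moves([
  [[0,0,0],[0,0,0],0.45],
  [[0,0,0],[0,0,0],0.45],
  [[0,0,0],[0,0,0],0.45],
  [[0,0,0],[0,0,0],0.45],
])

```text
time: 20.95
position: [0.6349, -0.0488, 0.2282]
ee_rot: [[0.702, 0.712, -0.001], [0.712, -0.702, 0.0], [-0.001, -0.001, -1.0]]
wrist_force: [-0.5, -0.6, -0.6]
width: 0.047
finger_force: 0.0
```

Run:
```python
from h import *
c=cam("wrist");w=env.capture("wrist");cv2.imwrite("pics/w7.png",w);np.save("w7.npy",c[1])
k=blob(w,(254,142),(0,0,0),(180,255,45),25);x,y,a,b=cv2.boundingRect(k);print('wrist knob',x,y,a,b,cv2.minEnclosingCircle(k),'pred',proj(c,[.6558,-.028,.115]),proj(c,[.6558,-.028,.083]))
S=cam("side");s=env.capture("side");print('side pred top',proj(S,[.6558,-.028,.115]),'base',proj(S,[.6558,-.028,.083]),'ringc',proj(S,[.6558,-.028,.042]))
k=blob(s,(244,199),(0,0,0),(180,255,45),20);print('side knob',cv2.boundingRect(k),cv2.minAreaRect(k))
cc=cam("scene");s2=env.capture("scene");print('scene pred',proj(cc,[.6558,-.028,.115]),proj(cc,[.6558,-.028,.083]))
cv2.imwrite("pics/sc7.png",s2);cv2.imwrite("pics/sd7.png",s)
cv2.imwrite("pics/end2.png",np.hstack([cv2.resize(w[80:190,200:310],(400,400),interpolation=cv2.INTER_CUBIC),cv2.resize(s[170:240,215:285],(400,400),interpolation=cv2.INTER_CUBIC)]))
```

```text
wrist knob 245 132 20 22 ((255.0, 142.5), 10.920265197753906) pred [256.81015164 151.4928205 ] [256.85734918 144.71304899]
side pred top [246.92031492 193.67516472] base [247.21994662 200.44956614] ringc [247.59030398 208.82301078]
side knob (243, 193, 7, 10) ((246.0, 197.5), (9.0, 6.0), 90.0)
scene pred [274.41925234 197.80581455] [273.87722225 204.95824114]
```

View pics/end2.png

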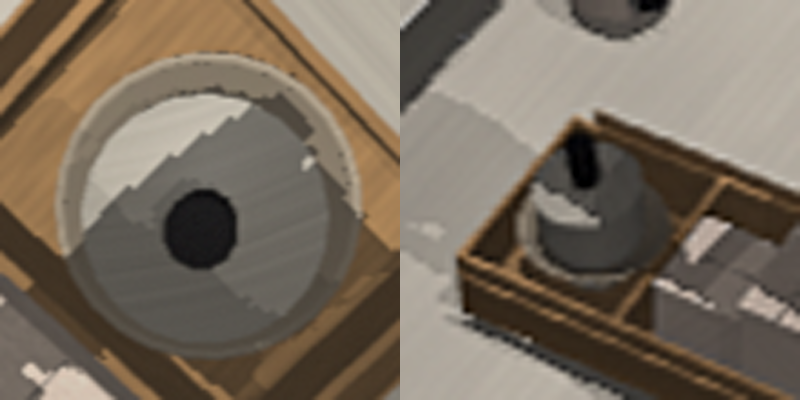

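The pot is seated, but the lid is about 5 mm and the knob about 8 mm off axis toward tool +x. That is a consistent lean of about 0.12 rad, which is too close to the 0.14 limit. I turn the tool a quarter turn so the pads close along the lean, and re-grip the knob to straighten it.

Request:
apply_moves([
  [[0,0,-0.14],[0,0,0],0.45],
  [[0,0,-0.28],[0,0,0],0.45],
  [[0,0,-0.42],[0,0,0],0.45],
  [[0,0,-0.56],[0,0,0],0.45],
  [[0,0,-0.7],[0,0,0],0.45],
])

```text
time: 21.6
position: [0.6348, -0.049, 0.2288]
ee_rot: [[0.073, 0.997, 0.0], [0.997, -0.073, 0.0], [0.0, 0.0, -1.0]]
wrist_force: [-1.4, 0.0, 0.4]
width: 0.0471
finger_force: 0.0
```

Request:
apply_moves([
  [[0,0,-0.14],[0,0,0],0.45],
  [[0,0,-0.28],[0,0,0],0.45],
  [[0,0,-0.42],[0,0,0],0.45],
  [[0,0,-0.56],[0,0,0],0.45],
  [[0,0,-0.7],[0,0,0],0.45],
])

```text
time: 22.1
position: [0.6348, -0.049, 0.2288]
ee_rot: [[-0.587, 0.81, 0.0], [0.81, 0.587, -0.0], [-0.0, 0.0, -1.0]]
wrist_force: [0.0, 1.0, 1.0]
width: 0.0468
finger_force: 0.0
```

Request:
apply_moves([
  [[0,0,-0.14],[0,0,0],0.45],
  [[0,0,-0.17],[0,0,0],0.45],
  [[0,0,-0.17],[0,0,0],0.45],
  [[0,0,-0.17],[0,0,0],0.45],
])

```text
time: 22.5
position: [0.6348, -0.0491, 0.2288]
ee_rot: [[-0.71, 0.704, 0.0], [0.704, 0.71, -0.0], [-0.0, 0.0, -1.0]]
wrist_force: [-0.0, 1.4, -0.1]
width: 0.047
finger_force: 0.0
```

Run:
```python
from h import *
go([.6558,-.028,.125],135.3)
```

```text
yaw 135.24 turn z -0.001 shift [-1.000e-04  2.970e-02  1.038e-01]
```

Request:
apply_moves([
  [[0,0,0],[0,0.03,0.03],0.35],
  [[0,0,0],[0,0.03,0.06],0.35],
  [[0,0,0],[0,0.03,0.09],0.35],
  [[0,0,0],[0,0.03,0.1],0.35],
  [[0,0,0],[0,0.03,0.1],0.35],
])

```text
time: 23.0
position: [0.6555, -0.0278, 0.1278]
ee_rot: [[-0.711, 0.704, -0.002], [0.704, 0.711, 0.0], [0.002, -0.001, -1.0]]
wrist_force: [-0.1, 0.2, 0.2]
width: 0.0554
finger_force: 0.0
```

Run:
```python
from h import *
go([.6558,-.028,.0925],135.3)
```

```text
yaw 135.28 turn z -0.0004 shift [-0.0005  0.0001  0.0353]
```

Request:
apply_moves([
  [[0,0,0],[0,0,0.015],0.35],
  [[0,0,0],[0,0,0.028],0.35],
  [[0,0,0],[0,0,0.035],0.35],
  [[0,0,0],[0,0,0.035],0.35],
  [[0,0,0],[0,0,0.035],0.35],
])

```text
time: 23.5
position: [0.6561, -0.0278, 0.0941]
ee_rot: [[-0.711, 0.703, 0.0], [0.703, 0.711, -0.0], [-0.0, 0.0, -1.0]]
wrist_force: [0.5, -0.2, 0.5]
width: 0.0556
finger_force: 0.0
```

Request:
apply_moves([
  [[0,0,0],[0,0,0],0.6],
  [[0,0,0],[0,0,0],0.7],
  [[0,0,0],[0,0,0],0.9],
  [[0,0,0],[0,0,0],0.9],
  [[0,0,0],[0,0,0],0.9],
], grip_force=40)

```text
time: 24.0
position: [0.656, -0.0276, 0.0939]
ee_rot: [[-0.711, 0.703, 0.0], [0.703, 0.711, 0.0], [-0.0, 0.0, -1.0]]
wrist_force: [1.5, 0.3, 0.3]
width: 0.0164
finger_force: 39.2
```

Request:
apply_moves([
  [[0,0,0],[0,0,0],0.9],
  [[0,0,0],[0,0,0],0.9],
  [[0,0,0],[0,0,0],0.9],
])

```text
time: 24.3
position: [0.656, -0.0277, 0.0939]
ee_rot: [[-0.711, 0.703, 0.0], [0.703, 0.711, 0.0], [-0.0, 0.0, -1.0]]
wrist_force: [-0.0, 1.4, 1.6]
width: 0.0165
finger_force: 39.2
```

Straightened with little side force. I release, rise and measure.

Request:
apply_moves([
  [[0,0,0],[0,0,0],0.75],
  [[0,0,0],[0,0,0],0.6],
  [[0,0,0],[0,0,0],0.45],
  [[0,0,0],[0,0,0],0.45],
  [[0,0,0],[0,0,-0.02],0.45],
])

```text
time: 24.8
position: [0.6546, -0.0277, 0.1113]
ee_rot: [[-0.711, 0.703, -0.005], [0.703, 0.711, 0.0], [0.004, -0.003, -1.0]]
wrist_force: [-0.1, 0.1, -0.1]
width: 0.0468
finger_force: 0.0
```

Request:
apply_moves([
  [[0,0,0],[0,0,-0.04],0.45],
  [[0,0,0],[0,0,-0.08],0.45],
  [[0,0,0],[-0.03,0,-0.115],0.45],
  [[0,0,0],[-0.03,0,-0.115],0.45],
  [[0,0,0],[-0.03,0,-0.115],0.45],
])

```text
time: 25.3
position: [0.6773, -0.0492, 0.2289]
ee_rot: [[-0.711, 0.704, 0.001], [0.704, 0.711, -0.0], [-0.0, 0.0, -1.0]]
wrist_force: [-0.4, 0.5, -0.2]
width: 0.0469
finger_force: 0.0
```

Request:
apply_moves([
  [[0,0,0],[0,0,0],0.45],
  [[0,0,0],[0,0,0],0.45],
  [[0,0,0],[0,0,0],0.45],
  [[0,0,0],[0,0,0],0.45],
])

```text
time: 25.7
position: [0.6771, -0.0486, 0.2284]
ee_rot: [[-0.711, 0.703, -0.001], [0.703, 0.711, 0.0], [0.001, -0.0, -1.0]]
wrist_force: [0.0, 1.3, -0.2]
width: 0.0467
finger_force: 0.0
```

Run:
```python
from h import *
c=cam("wrist");w=env.capture("wrist");cv2.imwrite("pics/w8.png",w);np.save("w8.npy",c[1])
p,b=proj(c,[.6558,-.028,.115]),proj(c,[.6558,-.028,.083])
k=blob(w,p,(0,0,0),(180,255,45),30);print('knob',cv2.boundingRect(k),cv2.minEnclosingCircle(k),'pred top',p,'lid',b)
S=cam("side");s=env.capture("side")
k=blob(s,(246,197),(0,0,0),(180,255,45),20);print('side knob',cv2.boundingRect(k),'pred',proj(S,[.6558,-.028,.115]),proj(S,[.6558,-.028,.083]))
M=cv2.moments(k);print(M['m10']/M['m00'],M['m01']/M['m00'])
x,y=map(int,b);cv2.imwrite("pics/end3.png",np.hstack([cv2.resize(w[y-70:y+70,x-70:x+70],(400,400),interpolation=cv2.INTER_CUBIC),cv2.resize(s[170:240,215:285],(400,400),interpolation=cv2.INTER_CUBIC)]))
```

```text
knob (249, 134, 20, 24) ((258.0, 145.6086883544922), 11.779827117919922) pred top [255.83179149 150.10347466] lid [255.99589553 143.54226511]
side knob (245, 193, 6, 10) pred [246.92031492 193.67516472] [247.21994662 200.44956614]
247.3468468468468 197.009009009009
```

The knob is now within about 3 mm of the vertical prediction in the wrist view and under 1 px in the side view, so the lean is about 0.05 rad. The boxes are undisturbed and the arm is clear, so I hand in.

```bash
python3 -c "
from bench import env
print(env.hand_in())"
```

```text
the job is handed in; nothing more can be done
None
```

I handed the job in at about 26 s: the pot is seated (lean about 0.05 rad after I re-gripped it from about 0.12), and both white boxes stand in the bay. No verdict was shown, the final state rests on my camera measurements, and I viewed 12 pictures, over the limit of 10.

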